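# Fit the T-dolly in the dolly post

### The arm

A 7-joint arm with a two-finger parallel gripper is mounted at the origin on a cart in front of the work surface, level with it; the furniture and walls round the work are solid. World frame = base frame: x ahead of the robot, y to its left, z up, the work surface at z = 0. Lengths are in mm, angles in rad, forces in N, time in s.
With the tool pointing down it reaches from about 400 to 875 mm from the base axis. Payload 4.4 kg.
Tool frame: the origin (TCP) lies at the very end of the fingers, on their centre line; the grasp point (between the pads) lies 19 mm behind it (ctrl.grip_depth is the distance from the TCP to the grasp point, in mm); z points along the fingers, x is the direction in which the jaws open and shut, and the axes are right-handed (so a half turn about z gives the same grasp; the last joint's range is limited). The gripper opens to 85 mm and grips with 20 to 120 N. Pads are 22 mm wide; open, the fingers measure 114 mm over their backs; the gripper's body (76 mm by 85 mm) begins 54 mm behind the grasp point. The pads swing forward as they close: fully open they stand 13 mm farther back than shut.
Start: joints at [1.152, 0.628, 0.038, 1.517, -0.027, 0.996, -0.02], TCP at [224.62, -609.97, 231.313] pointing down, gripper open.
Joint ranges: [-3.06, 3.06], [-0.37, 2.12], [-1.25, 1.32], [0.18, 2.47], [-1.1, 4.24], [0.23, 1.98], [-2.94, 2.94]. Speed limits (rad/s): [2.57, 2.57, 3.14, 3.14, 3.14, 3.14, 3.14].

### API

Orientations are given as [roll, pitch, yaw] about the fixed x, y, z axes, in that order (R = Rz(yaw) Ry(pitch) Rx(roll)).
In Python, from cell import ctrl gives the robot as it stands.
- The arm moves only by the shell command python3 -m creep 'ROWS'. ROWS is JSON, a list of rows, each an object with "hand": the opening, from 0 (shut) to 1 (fully open); "travel": the shift along the tool's x, y, z in cm, a list of three; "angular": the turn, a rotation vector about the tool's x, y, z in degrees, a list of three. In form: [{"hand": hand, "travel": [tx, ty, tz], "angular": [rx, ry, rz]}, ...]. A call has 1 to 20 rows; each row is the pose to reach, as a shift and turn from the pose measured when the call began, along the tool's axes at that moment; what a row does not reach only later rows make up. A row lasts 1/10 s, in which the tool goes at most 50 mm and 8.59 degrees, less where a joint would pass 70% of its speed; a pose out of reach is approached as far as the arm can. A call with a gripper value outside its range is refused whole. The fingers move at their own pace and stop on an object; the grip force is fixed at half the most. Time passes only in rows, so rows that repeat a pose let the fingers close. It gives the time, the measured TCP pose, the force and the opening at its end, in the units of the state.
- ctrl.read_state(): the state, without advancing time (a new reading comes with each control period).
- ctrl.get_image(name): name is "side" or "top"; returns a dict with "frame" (420x560x3 uint8, red, green, blue), "fx", "fy", "cx", "cy" (pixels), "origin" and "orientation" of the camera in the world. Camera axes: x right, y down, z forward; pixel columns grow to the right and rows downward; lengths in mm; the calibration is good to about 2 mm. A picture is of the moment at which its call begins. There is no depth.
- ctrl.finish_job(): hands the job in, once; it reports no verdict.
Trained networks look in the newest picture that a camera, given by its name, has taken for a name from the list of things; names that differ only in an ending like _2 or _b are one class to them, and where a whole thing is asked for, a point or a joint stands for the part that bears it (a point fixed in the world has none). Each returns a list of dicts, best first, with "confidence" (0 to 1); they miss things now and then, are a little off and sometimes report something else, mostly with a low value. They report only what shows in the picture. A call takes as long as a camera call.
- ctrl.regions_of(camera, thing): "region" (420x560 bool, what is visible of it).
- ctrl.spot_point(camera, thing): "at" ([x, y, z] in mm, in world coordinates, good to about 4 mm: a listed point, or the origin of a listed thing).
The state is a dict: "clock": time; "qpos": joint angles; "qd": joint speeds; "tau": joint torques, N m; "eef_pos": TCP position; "tool_rot": TCP orientation; "force": force on the tool from outside, world axes, zero at the start; "torque": the same for the moment, N m; "width": finger opening in mm.
Only numpy, scipy, OpenCV 4.12 (cv2) and the standard library are available. Lean on these libraries where they do the work, as an engineer would, in place of code of your own. Each camera call takes 0.05 s, during which the arm holds its last target. There are 200 camera calls.

### The job

Take the T-shaped dolly out of the wooden rack and fit it in the bore of the dolly post: slide its shank down past the spring plunger until the collar sits fully home on the post's rim, with the bar lying lengthwise along the foot plate, and let go. Nobody has measured where along its slots the post is clamped, so find the bore by feel or by eye and ease the shank in gently: 15 N of push is plenty, and the post must not be rammed. Leave the other two dollies standing in the rack.

Things in the scene. Friction and masses are not known exactly. Their poses are not given: they have to be found in the camera images.
- t_dolly: T-shaped steel panel-beating dolly, about 0.55 kg: a straight bar (94 long, 20 wide, 24 high, rounded top) across an upright round shank. Origin: centre of the underside of its round collar (34 diameter, 8 thick); z up along the shank, x along the bar. The bar is centred, 20 to 44 above the origin; a thin neck joins it to the collar
- t_tip (a point): lower end of the T-dolly's shank, on its axis, 52 below its origin. The shank is 20 in diameter; its last 4 tapers to 16 diameter at the tip; a groove 4 deep with sloping sides runs round it from 10 to 21 below the collar
- post_foot: foot plate of the dolly post, grey steel, 190 (x) by 86 (y) by 12 thick, bolted to the bench. Origin: centre of its underside, on the bench top; z up, x along its length. A dark upright column, 47 diameter, is clamped on it by two bolts in slots along x; it will not shift in this job. Keep all contact forces on it, added up, under 50 N
- slot_mid (a point): point above the middle of the foot's slots (foot x = y = 0) at the height of the column's flat rim, 78 above the bench. The column's upright bore, 21 diameter, 66 deep, hardly chamfered, has its axis at foot y = 0 but anywhere up to 20 from this point along the foot's +x or -x: that is not measured, see or feel it
- plunger (a joint): spring plunger in the column's side towards the foot's -x, 17 below the rim: ball nose in the bore, dark knob outside. Metres: 0 = nose out, 4 mm into the bore; about 0.0024 while the shank slides over it; under 0.001 once sprung into the groove, collar home. Side force 3 N at 0, 6 N as the shank passes: the shank needs roughly 2 to 12 N of push past it beyond its own weight
- rack: hardwood block 236 (x) by 62 (y) by 60 high, fixed to the bench, three upright through holes of 23.5 diameter in a row along its x at -76, 0 and +76. Origin: centre of its underside; z up. A dolly stands in each, collar on the block's top, the T-dolly's bar roughly along the row; which stands where varies
- mushroom_dolly: another dolly in the rack, low domed round head of 49 diameter, same shank; top 40 above its origin (centre of the collar's underside)
- ball_dolly: another dolly in the rack, ball head of 37 diameter, same shank; top 54 above its origin (centre of the collar's underside)

How it is judged:
By the outcome, as a careful person would: the job done as asked, in the order asked, and still so for the second after the job is handed in, with the robot touching nothing.
It also fails if it takes over 58 s, if anything falls off the work surface, if the arm or the gripper's body presses on something with over 40 N, if the wrist force passes 120 N, or if a joint passes its speed limit or range.

## Working session

There is one attempt and no reset: what is moved stays moved. The work goes in short steps, Python scripts to look and compute and a shell command to move; the robot and the scene stay as the last step left them, time stands still between calls to the robot, and variables do not carry over. Pictures are saved under pics/ and viewed, about 8 in all and at most 12, crops included, and the job is handed in when it is done.

```bash
mkdir -p pics; cat > h.py <<'E'
from cell import ctrl
import numpy as np, cv2
from scipy.spatial.transform import Rotation as R
def shot(cam,name=None):
    d=ctrl.get_image(cam)
    if name: cv2.imwrite('pics/'+name,d['frame'][:,:,::-1])
    return d
def spots(cam,things):
    for t in things:
        r=ctrl.spot_point(cam,t)
        print(cam,t,[(np.round(q['at'],1).tolist(),round(q['confidence'],2)) for q in r[:3]])
def cam(d):
    o=d['orientation']; o=np.array(o,float)
    Rm=o if o.shape==(3,3) else R.from_euler('xyz',o).as_matrix()
    return Rm,np.array(d['origin'],float)
def proj(d,p):
    Rm,o=cam(d); c=(np.atleast_2d(p)-o)@Rm
    return np.c_[c[:,0]/c[:,2]*d['fx']+d['cx'],c[:,1]/c[:,2]*d['fy']+d['cy']]
def unproj(d,uv,z):
    Rm,o=cam(d); uv=np.atleast_2d(uv).astype(float)
    r=np.c_[(uv[:,0]-d['cx'])/d['fx'],(uv[:,1]-d['cy'])/d['fy'],np.ones(len(uv))]@Rm.T
    return o+r*((z-o[2])/r[:,2])[:,None]
E
python3 - <<'E'
from h import *
s=ctrl.read_state(); print({k:np.round(v,3).tolist() for k,v in s.items()}, ctrl.grip_depth)
for c in('top','side'):
    d=shot(c,c+'1.png'); print(c,d['fx'],d['fy'],d['cx'],d['cy'],d['origin'],d['orientation'])
    spots(c,['t_dolly','t_tip','post_foot','slot_mid','plunger','rack','mushroom_dolly','ball_dolly'])
E
```

```text
{'clock': 0.0, 'qpos': [1.152, 0.629, 0.038, 1.518, -0.027, 0.996, -0.02], 'qd': [-0.002, -0.0, -0.001, -0.0, 0.0, -0.002, -0.003], 'tau': [-0.0, -56.341, 1.226, -19.345, 0.011, 0.011, 0.0], 'eef_pos': [224.419, -609.371, 230.388], 'tool_rot': [3.142, 0.002, -1.218], 'force': [-0.256, 0.424, -0.675], 'torque': [0.001, 0.018, -0.014], 'width': 85.436} 18.700000000000003
top 483.19022282985617 483.19022282985617 279.94378955615525 217.78799619597388 [ 298.27488438   64.30794872 1314.45438212] [-2.96465609  0.01127002 -1.59357179]
top t_dolly [([436.1, 311.3, 60.9], 0.73)]
top t_tip []
top post_foot [([455.9, -185.5, -3.0], 0.62)]
top slot_mid [([455.1, -189.2, 75.5], 0.97)]Traceback (most recent call last):
  File "<stdin>", line 5, in <module>
  File "h.py", line 10, in spots
    r=ctrl.spot_point(cam,t)
ValueError: it knows: ball_dolly, mushroom_dolly, post_foot, rack, slot_mid, t_dolly, t_tip
```

View pics/top1.png

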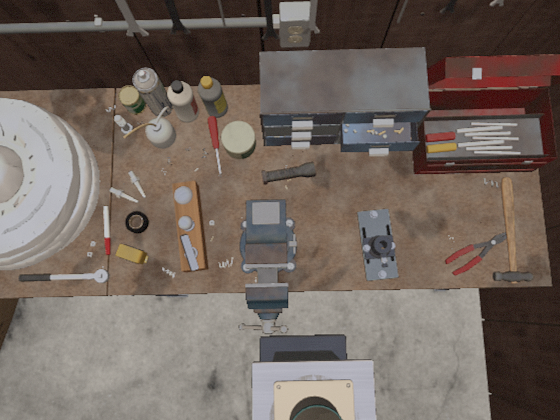

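The top view shows the rack at about (190,226), with the T-dolly at its near end (190,250). The post is at (378,244), and a vise at (268,240) lies between them.

```bash
python3 - <<'E'
from h import *
T=['t_dolly','post_foot','slot_mid','rack','mushroom_dolly','ball_dolly']
d=shot('top'); spots('top',T[3:]+T[:3])
def box(cam,t):
    for r in ctrl.regions_of(cam,t)[:1]:
        m=r['region'].astype(np.uint8); c=max(cv2.findContours(m,0,2)[0],key=cv2.contourArea)
        print(cam,t,'minrect',np.round(cv2.boxPoints(cv2.minAreaRect(c)),1).tolist(),round(r['confidence'],2),m.sum())
for t in('t_dolly','post_foot','rack'): box('top',t)
im=d['frame'][:,:,::-1]
a=cv2.resize(im[170:290,150:230],None,fx=5,fy=5,interpolation=2); b=cv2.resize(im[200:290,345:410][:,:],None,fx=6,fy=6,interpolation=2)
b=cv2.copyMakeBorder(b,0,60,0,0,0); cv2.imwrite('pics/topcrop.png',np.hstack([a,b]))
d=shot('side','side1.png'); print(d['fx'],d['origin'],d['orientation']); spots('side',T+['t_tip'])
for t in('t_dolly','post_foot','rack'): box('side',t)
E
```

```text
top rack [([510.0, 319.6, 5.4], 0.67)]
top mushroom_dolly [([587.0, 329.0, 60.4], 0.71)]
top ball_dolly [([507.3, 318.9, 56.8], 0.51)]
top t_dolly [([434.9, 310.4, 60.7], 0.88)]
top post_foot [([456.2, -184.5, -4.2], 0.68)]
top slot_mid [([452.2, -182.8, 77.0], 0.85)]
top t_dolly minrect [[178.10000610351562, 235.3000030517578], [189.5, 231.5], [201.39999389648438, 267.20001220703125], [190.0, 271.0]] 0.66 350
top post_foot minrect [[355.79998779296875, 210.60000610351562], [389.1000061035156, 206.3000030517578], [398.29998779296875, 277.20001220703125], [364.8999938964844, 281.5]] 0.93 2312
top rack minrect [[170.89999389648438, 182.5], [198.3000030517578, 179.39999389648438], [208.60000610351562, 268.6000061035156], [181.1999969482422, 271.70001220703125]] 0.91 1529
390.84949252149016 [285.80296898 841.55912149 693.02602152] [-2.22315402 -0.02127193 -2.83903876]
side t_dolly [([435.2, 308.8, 64.8], 0.88)]
side post_foot [([451.2, -186.1, 1.2], 0.92)]
side slot_mid [([455.6, -184.8, 74.9], 0.94)]
side rack [([511.2, 314.7, -6.8], 0.72)]
side mushroom_dolly [([584.2, 325.9, 57.7], 0.75)]
side ball_dolly [([505.2, 317.6, 62.1], 0.58)]
side t_tip []
side t_dolly minrect [[260.0, 272.0], [305.0, 272.0], [305.0, 294.0], [260.0, 294.0]] 0.85 743
side post_foot minrect [[291.3999938964844, 187.6999969482422], [296.3999938964844, 157.60000610351562], [355.6000061035156, 167.39999389648438], [350.6000061035156, 197.60000610351562]] 0.92 1045
side rack minrect [[186.0, 302.1000061035156], [192.89999389648438, 262.79998779296875], [304.6000061035156, 282.29998779296875], [297.70001220703125, 321.6000061035156]] 0.72 3284
```

View pics/topcrop.png

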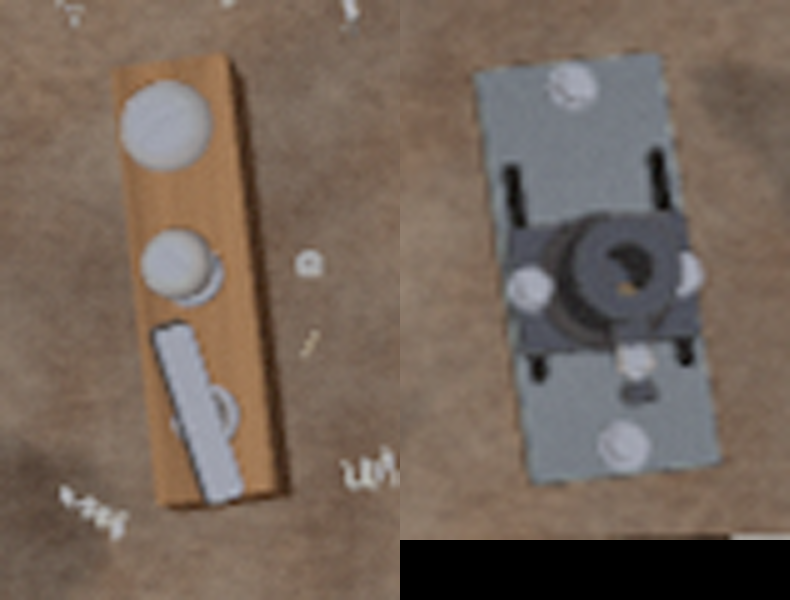

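View pics/side1.png

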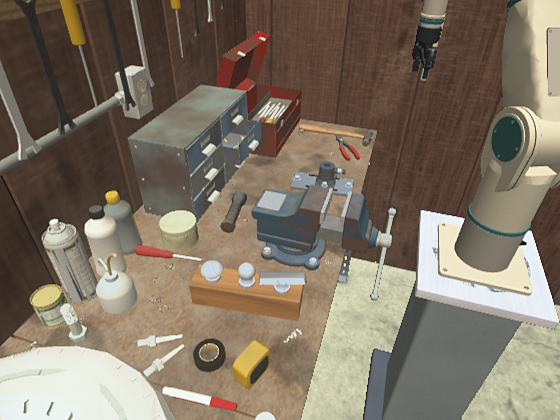

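The crop shows the T bar from about (162,325) to (225,500), skewed relative to the rack. The column rim's centre is near crop (627,267), and the plunger knob is towards world -x. In the side view the vise stands between the rack and the post.

```bash
python3 - <<'E'
from h import *
d=shot('top')
def ang(p): return np.degrees(np.arctan2(*(p[1]-p[0])[:2][::-1]))
# bar crop corners -> pixel
def c1(x,y): return [150+x/5-.4,170+y/5-.4]
def c2(x,y): return [345+(x-400)/6-.4,200+y/6-.4]
bar=unproj(d,[c1(224,499),c1(170,324)],103.); print('bar',bar.round(1),ang(bar),'mid',bar.mean(0).round(1))
m=ctrl.regions_of('top','t_dolly')[0]['region']; v,u=np.nonzero(m)
w=unproj(d,np.c_[u,v],103.)[:,:2]; q=w-w.mean(0); e=np.linalg.eigh(q.T@q)[1][:,1]; print('bar pca',w.mean(0).round(1),np.degrees(np.arctan2(e[1],e[0])))
f=unproj(d,[c2(530,484),c2(475,73),c2(719,462),c2(660,54)],12.); print('foot',f.round(1),ang(f[:2]),ang(f[2:]),'c',f.mean(0))
m=ctrl.regions_of('top','post_foot')[0]['region'].astype(np.uint8)
c=max(cv2.findContours(m,0,2)[0],key=cv2.contourArea); b=unproj(d,cv2.boxPoints(cv2.minAreaRect(c)),12.); print('footbox',b.round(1).tolist(),b.mean(0).round(1),ang(b[[3,0]]),ang(b[[2,1]]))
print('rimcentre',unproj(d,[c2(627,267)],78.),'bore',unproj(d,[c2(630,267)],78.))
r=unproj(d,[[181.2,271.7],[170.9,182.5],[208.6,268.6],[198.3,179.4]],60.);print('rack',ang(r[:2]),ang(r[2:]),r.mean(0))
print('rim px pred for centre',proj(d,[[452,-183,78]]))
E
```

```text
bar [[389.2 290.2 103. ]
 [478.4 318.4 103. ]] 17.54111024880311 mid [433.8 304.3 103. ]
bar pca [432.6 303.1] -161.20443479624373
foot [[ 356.2 -153.    12. ]
 [ 543.  -138.    12. ]
 [ 364.  -237.5   12. ]
 [ 549.7 -222.8   12. ]] 4.582908289208597 4.533188998498345 c [ 453.22176722 -187.83740024   12.        ]
footbox [[543.4, -133.9, 12.0], [554.7, -225.2, 12.0], [364.8, -240.5, 12.0], [354.0, -151.5, 12.0]] [ 454.2 -187.8   12. ] 5.308728411593427 4.607909647552444
rimcentre [[ 444.47438577 -188.40690075   78.        ]] bore [[ 444.44343049 -189.68773471   78.        ]]
rack 7.3517265330085015 6.778294012083456 [509.95994379 311.70147576  60.        ]
rim px pred for centre [[380.15198845 241.24217663]]
```

```bash
cat >> h.py <<'E'
def go(x,y,z,bar):
    "print travel (cm) and turn (deg) from here to TCP x,y,z, vertical, jaws across a bar at world angle bar deg"
    s=ctrl.read_state(); A=R.from_euler('xyz',s['tool_rot'])
    t=A.inv().apply(np.array([x,y,z])-s['eef_pos'])/10
    B=R.from_euler('xyz',[np.pi,0,np.radians(bar-90)])
    print('travel',t.round(2).tolist(),'ang',np.degrees((A.inv()*B).as_rotvec()).round(2).tolist())
E
python3 - <<'E'
from h import *
go(480,-250,380,18);go(500,100,380,18);go(434,306,300,18)
E
```

```text
travel [-24.95, -36.41, -14.87] ang [0.0, 0.0, 2.21]
travel [-57.11, -50.38, -14.87] ang [0.0, 0.0, 2.21]
travel [-78.72, -51.3, -6.87] ang [0.0, 0.0, 2.21]
```

```bash
python3 -m creep '[{"hand":1,"travel":[-8,-12,-10],"angular":[0,0,0]},{"hand":1,"travel":[-16,-24,-15],"angular":[0,0,0]},{"hand":1,"travel":[-25,-36.4,-15],"angular":[0,0,2.2]},{"hand":1,"travel":[-25,-36.4,-15],"angular":[0,0,2.2]},{"hand":1,"travel":[-25,-36.4,-15],"angular":[0,0,2.2]},{"hand":1,"travel":[-25,-36.4,-15],"angular":[0,0,2.2]},{"hand":1,"travel":[-25,-36.4,-15],"angular":[0,0,2.2]},{"hand":1,"travel":[-25,-36.4,-15],"angular":[0,0,2.2]},{"hand":1,"travel":[-25,-36.4,-15],"angular":[0,0,2.2]},{"hand":1,"travel":[-57,-50.4,-15],"angular":[0,0,2.2]},{"hand":1,"travel":[-57,-50.4,-15],"angular":[0,0,2.2]},{"hand":1,"travel":[-57,-50.4,-15],"angular":[0,0,2.2]},{"hand":1,"travel":[-57,-50.4,-15],"angular":[0,0,2.2]},{"hand":1,"travel":[-57,-50.4,-15],"angular":[0,0,2.2]},{"hand":1,"travel":[-57,-50.4,-15],"angular":[0,0,2.2]},{"hand":1,"travel":[-57,-50.4,-15],"angular":[0,0,2.2]},{"hand":1,"travel":[-57,-50.4,-15],"angular":[0,0,2.2]}]'; python3 -c "
from h import *
go(434,306,160,18)"
```

```text
clock: 3.15
eef_pos: [500.1, 105.8, 381.7]
tool_rot: [-3.14, 0.003, -1.248]
force: [0.4, 0.1, 0.1]
width: 85.6
travel [-21.0, -0.04, 22.24] ang [-0.1, 0.2, 0.5]
```

```bash
python3 -m creep '[{"hand":1,"travel":[-21,0,5],"angular":[-0.1,0.2,0.5]},{"hand":1,"travel":[-21,0,5],"angular":[-0.1,0.2,0.5]},{"hand":1,"travel":[-21,0,8],"angular":[-0.1,0.2,0.5]},{"hand":1,"travel":[-21,0,15],"angular":[-0.1,0.2,0.5]},{"hand":1,"travel":[-21,0,22.2],"angular":[-0.1,0.2,0.5]},{"hand":1,"travel":[-21,0,22.2],"angular":[-0.1,0.2,0.5]},{"hand":1,"travel":[-21,0,22.2],"angular":[-0.1,0.2,0.5]},{"hand":1,"travel":[-21,0,22.2],"angular":[-0.1,0.2,0.5]},{"hand":1,"travel":[-21,0,22.2],"angular":[-0.1,0.2,0.5]},{"hand":1,"travel":[-21,0,22.2],"angular":[-0.1,0.2,0.5]}]'; python3 - <<'E'
from h import *
d=shot('side'); im=d['frame'][:,:,::-1]; spots('side',['t_dolly'])
s=ctrl.read_state(); tcp=np.array(s['eef_pos']); u=proj(d,[tcp,[434,306,104],[434,306,60]]); print(u.round(1))
cv2.imwrite('pics/s2.png',cv2.resize(im[200:330,200:350],None,fx=4,fy=4,interpolation=2))
go(434,306,76,18)
E
```

```text
clock: 4.15
eef_pos: [435.5, 305.9, 162.7]
tool_rot: [-3.138, 0.0, -1.258]
force: [-0.8, 0.3, -0.0]
width: 85.4
side t_dolly [([434.5, 310.2, 65.5], 0.76), ([455.1, -188.3, 74.4], 0.4)]
[[284.1 251. ]
 [284.1 272.1]
 [283.5 286.6]]
travel [-0.05, 0.17, 8.68] ang [-0.26, 0.04, -0.1]
```

View pics/s2.png

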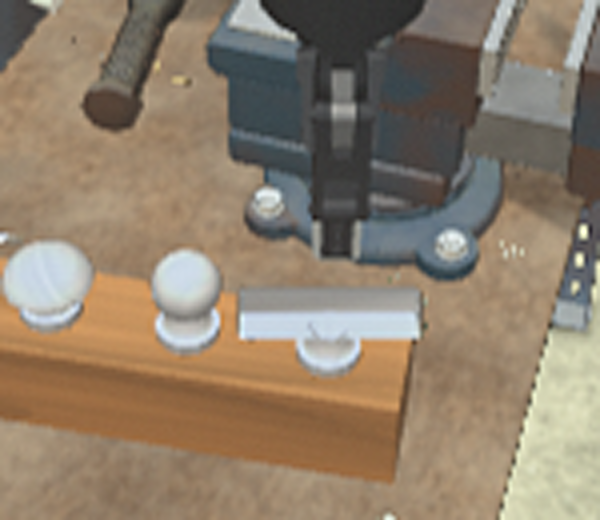

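The side crop shows the fingers above and behind the bar. The bar's centre is at about u=282, so the aim is good to about 3 mm. I'll descend and grasp.

```bash
python3 -m creep '[{"hand":1,"travel":[-0.2,-0.1,2],"angular":[-0.2,0,0]},{"hand":1,"travel":[-0.2,-0.1,4],"angular":[-0.2,0,0]},{"hand":1,"travel":[-0.2,-0.1,6],"angular":[-0.2,0,0]},{"hand":1,"travel":[-0.2,-0.1,7.5],"angular":[-0.2,0,0]},{"hand":1,"travel":[-0.2,-0.1,8.6],"angular":[-0.2,0,0]},{"hand":1,"travel":[-0.2,-0.1,8.6],"angular":[-0.2,0,0]},{"hand":1,"travel":[-0.2,-0.1,8.6],"angular":[-0.2,0,0]},{"hand":1,"travel":[-0.2,-0.1,8.6],"angular":[-0.2,0,0]}]'
python3 -m creep '[{"hand":0.1,"travel":[0,0,0],"angular":[0,0,0]},{"hand":0.1,"travel":[0,0,0],"angular":[0,0,0]},{"hand":0.1,"travel":[0,0,0],"angular":[0,0,0]},{"hand":0.1,"travel":[0,0,0],"angular":[0,0,0]},{"hand":0.1,"travel":[0,0,0],"angular":[0,0,0]},{"hand":0.1,"travel":[0,0,0],"angular":[0,0,0]},{"hand":0.1,"travel":[0,0,0],"angular":[0,0,0]},{"hand":0.1,"travel":[0,0,0],"angular":[0,0,0]}]'
```

```text
clock: 5.05
eef_pos: [436.8, 308.6, 77.9]
tool_rot: [-3.139, 0.001, -1.259]
force: [-0.4, -0.4, 0.3]
width: 85.2
clock: 5.85
eef_pos: [436.9, 309.0, 78.1]
tool_rot: [-3.138, 0.002, -1.258]
force: [0.2, 0.1, 5.1]
width: 18.8
```

```bash
python3 -m creep '[{"hand":0,"travel":[0,0,-0.5],"angular":[0,0,0]},{"hand":0,"travel":[0,0,-1.5],"angular":[0,0,0]},{"hand":0,"travel":[0,0,-3],"angular":[0,0,0]},{"hand":0,"travel":[0,0,-5],"angular":[0,0,0]},{"hand":0,"travel":[0,0,-8],"angular":[0,0,0]},{"hand":0,"travel":[0,0,-12],"angular":[0,0,0]},{"hand":0,"travel":[0,0,-16],"angular":[0,0,0]},{"hand":0,"travel":[0,0,-20],"angular":[0,0,0]},{"hand":0,"travel":[0,0,-24],"angular":[0,0,0]},{"hand":0,"travel":[0,0,-28],"angular":[0,0,0]},{"hand":0,"travel":[0,0,-31],"angular":[0,0,0]},{"hand":0,"travel":[0,0,-31],"angular":[0,0,0]},{"hand":0,"travel":[0,0,-31],"angular":[0,0,0]}]'; python3 - <<'E'
from h import *
go(500,60,390,4.6);go(444.5,-188,300,4.6)
d=shot('side'); im=d['frame'][:,:,::-1];spots('side',['t_dolly','t_tip'])
m=shot('top');spots('top',['t_dolly','t_tip','rack'])
u=proj(d,[ctrl.read_state()['eef_pos']])[0].astype(int)
print(u);x0,y0=max(u[0]-75,0),max(u[1]-60,0);cv2.imwrite('pics/s3.png',cv2.resize(im[y0:y0+150,x0:x0+150],None,fx=4,fy=4,interpolation=2))
E
```

```text
clock: 7.15
eef_pos: [435.4, 307.3, 387.4]
tool_rot: [-3.14, 0.001, -1.259]
force: [-0.5, -0.5, -5.9]
width: 18.5
travel [25.52, 1.45, -0.29] ang [-0.11, 0.07, 13.29]
travel [47.43, 14.36, 8.67] ang [-0.11, 0.07, 13.29]
side t_dolly [([433.9, 309.3, 372.5], 0.62)]
side t_tip []
top t_dolly []
top t_tip []
top rack [([512.1, 318.8, 4.5], 0.81)]
[287 149]
```

View pics/s3.png

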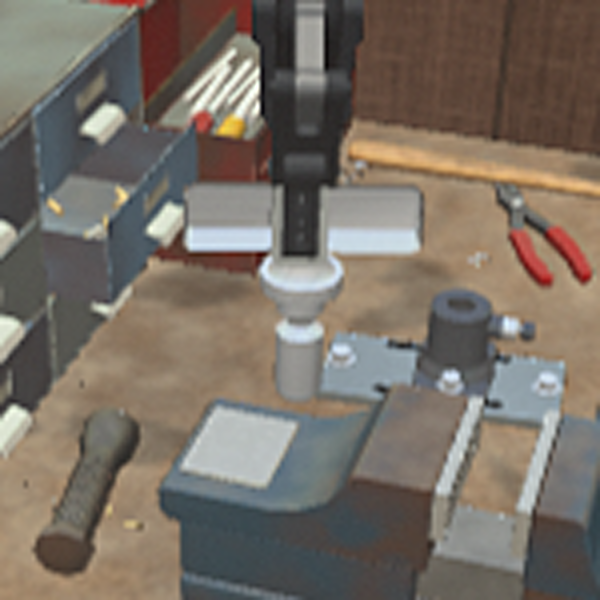

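The side crop shows the T-dolly held upright and centred in the fingers: bar 187 to 424, shank at about 300. The post rim is visible behind it at (462,305). I'll carry it over.

```bash
python3 -m creep '[{"hand":0,"travel":[3,0.2,-0.3],"angular":[0,0,2]},{"hand":0,"travel":[7,0.4,-0.3],"angular":[0,0,4]},{"hand":0,"travel":[11,0.6,-0.3],"angular":[0,0,6]},{"hand":0,"travel":[15,0.8,-0.3],"angular":[0,0,8]},{"hand":0,"travel":[19,1.1,-0.3],"angular":[0,0,10]},{"hand":0,"travel":[23,1.8,-0.3],"angular":[0,0,13.3]},{"hand":0,"travel":[27,3.5,0],"angular":[0,0,13.3]},{"hand":0,"travel":[31,5.8,0],"angular":[0,0,13.3]},{"hand":0,"travel":[35,8,0],"angular":[0,0,13.3]},{"hand":0,"travel":[39,10.2,2],"angular":[0,0,13.3]},{"hand":0,"travel":[42.5,12,4],"angular":[0,0,13.3]},{"hand":0,"travel":[45,13.2,6],"angular":[0,0,13.3]},{"hand":0,"travel":[46.7,14,8],"angular":[0,0,13.3]},{"hand":0,"travel":[47.4,14.3,11],"angular":[0,0,13.3]},{"hand":0,"travel":[47.4,14.4,15],"angular":[0,0,13.3]},{"hand":0,"travel":[47.4,14.4,18],"angular":[0,0,13.3]},{"hand":0,"travel":[47.4,14.4,20],"angular":[0,0,13.3]},{"hand":0,"travel":[47.4,14.4,20],"angular":[0,0,13.3]},{"hand":0,"travel":[47.4,14.4,20],"angular":[0,0,13.3]}]'; python3 - <<'E'
from h import *
d=shot('side'); im=d['frame'][:,:,::-1];spots('side',['t_dolly','t_tip','slot_mid'])
top=shot('top'); ti=top['frame'][:,:,::-1]
tcp=np.array(ctrl.read_state()['eef_pos'])
u=proj(d,[tcp-[0,0,70],[444.5,-188,78]]); print('side pred tip, rim',u.round(1))
x0,y0=(u[1]-[40,60]).astype(int)
print('side crop',x0,y0); a=cv2.resize(im[y0:y0+85,x0:x0+80],None,fx=7,fy=7,interpolation=2)
cv2.imwrite('pics/s4.png',a)
go(444.5,-188,200,4.6)
E
```

```text
clock: 9.4
eef_pos: [445.0, -187.2, 186.5]
tool_rot: [-3.141, 0.001, -1.49]
force: [0.1, -0.2, -4.4]
width: 18.6
side t_dolly [([444.1, -187.4, 172.7], 0.89)]
side t_tip [([441.2, -186.3, 115.6], 0.59)]
side slot_mid [([453.9, -182.6, 73.4], 0.85)]
side pred tip, rim [[328.8 152.8]
 [327.9 164.1]]
side crop 287 104
travel [0.05, 0.09, -1.26] ang [-0.18, 0.02, 0.0]
```

View pics/s4.png

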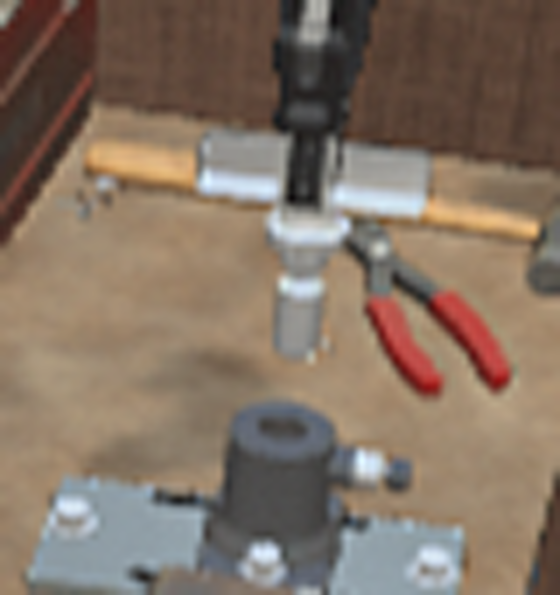

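The crop shows the shank at u≈299 and the bore at about (283,428). After removing the perspective drift, the bore is about 3 to 4 mm farther in +x. I'll move to about (447.5, -186) with the tip just above the rim.

```bash
python3 -c "
from h import *
go(447.5,-186,153,4.6)"
```

```text
travel [-0.12, -0.21, 3.44] ang [-0.18, 0.02, 0.0]
```

```bash
python3 -m creep '[{"hand":0,"travel":[-0.1,-0.2,1],"angular":[-0.2,0,0]},{"hand":0,"travel":[-0.1,-0.2,2],"angular":[-0.2,0,0]},{"hand":0,"travel":[-0.1,-0.2,3],"angular":[-0.2,0,0]},{"hand":0,"travel":[-0.1,-0.2,3.4],"angular":[-0.2,0,0]},{"hand":0,"travel":[-0.1,-0.2,3.4],"angular":[-0.2,0,0]},{"hand":0,"travel":[-0.1,-0.2,3.4],"angular":[-0.2,0,0]}]'; python3 - <<'E'
from h import *
acc=0
for i in range(4): d=shot('side'); acc=acc+d['frame'][:,:,::-1].astype(float)/4
u=proj(d,[[447.5,-186,78],[447.5,-186,83]]); print(u.round(1)); x0,y0=(u[0]-[25,40]).astype(int)
print(x0,y0);cv2.imwrite('pics/s5.png',cv2.resize(acc[y0:y0+60,x0:x0+60].astype(np.uint8),None,fx=10,fy=10,interpolation=2))
go(447.5,-186,153,4.6)
E
```

```text
clock: 10.25
eef_pos: [447.4, -186.3, 153.2]
tool_rot: [3.141, 0.0, -1.491]
force: [0.6, -0.6, -5.0]
width: 18.9
[[326.8 164.3]
 [326.9 162.9]]
301 124
travel [-0.04, 0.01, 0.08] ang [-0.02, 0.0, -0.0]
```

View pics/s5.png

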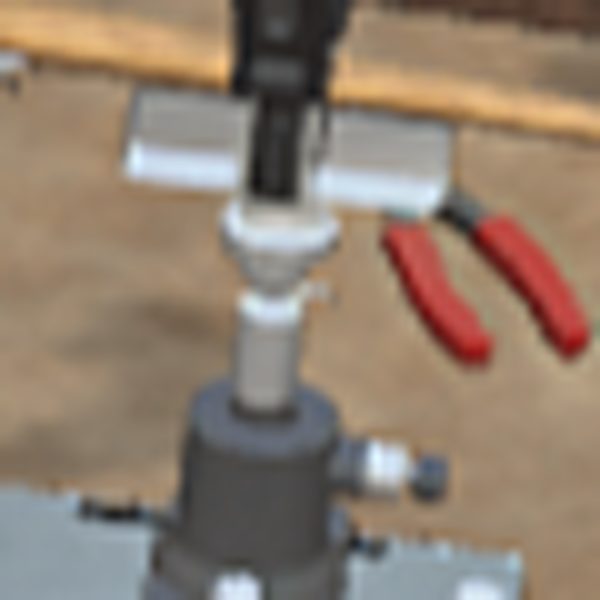

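The shank tip (u≈265) is lined up with the rim and bore (u≈265, v≈417) to within about 1 mm. I'll ease it down.

```bash
python3 -m creep '[{"hand":0,"travel":[0,0,0.3],"angular":[0,0,0]},{"hand":0,"travel":[0,0,0.5],"angular":[0,0,0]},{"hand":0,"travel":[0,0,0.6],"angular":[0,0,0]},{"hand":0,"travel":[0,0,0.7],"angular":[0,0,0]},{"hand":0,"travel":[0,0,0.8],"angular":[0,0,0]},{"hand":0,"travel":[0,0,0.8],"angular":[0,0,0]}]'; python3 -c "
from h import *
print(ctrl.read_state()['torque'])"
```

```text
clock: 11.05
eef_pos: [447.5, -186.6, 145.7]
tool_rot: [-3.141, -0.0, -1.491]
force: [-0.3, 0.1, -4.4]
width: 18.6
[-0.17162538  0.1304047   0.03388324]
```

```bash
python3 -m creep '[{"hand":0,"travel":[0,0,0.15],"angular":[0,0,0]},{"hand":0,"travel":[0,0,0.3],"angular":[0,0,0]},{"hand":0,"travel":[0,0,0.4],"angular":[0,0,0]},{"hand":0,"travel":[0,0,0.4],"angular":[0,0,0]}]'; python3 -c "
from h import *
print(ctrl.read_state()['torque'])"
```

```text
clock: 11.45
eef_pos: [447.3, -187.3, 141.5]
tool_rot: [3.141, -0.001, -1.491]
force: [-1.1, -2.7, -5.3]
width: 19.2
[-0.99161292  0.41768833  0.04725383]
```

```bash
python3 -m creep '[{"hand":0,"travel":[0.05,0.02,0],"angular":[0,0,0]},{"hand":0,"travel":[0.05,0.02,0.2],"angular":[0,0,0]},{"hand":0,"travel":[0.05,0.02,0.4],"angular":[0,0,0]},{"hand":0,"travel":[0.05,0.02,0.6],"angular":[0,0,0]},{"hand":0,"travel":[0.05,0.02,0.6],"angular":[0,0,0]}]'; python3 -c "
from h import *
print(ctrl.read_state()['torque'])"
```

```text
clock: 11.95
eef_pos: [447.1, -187.5, 135.1]
tool_rot: [3.141, -0.0, -1.491]
force: [-0.1, -1.6, -5.5]
width: 18.7
[-0.35962798  0.09960392 -0.02516314]
```

```bash
python3 -m creep '[{"hand":0,"travel":[0.04,0,0.2],"angular":[0,0,0]},{"hand":0,"travel":[0.04,0,0.4],"angular":[0,0,0]},{"hand":0,"travel":[0.04,0,0.6],"angular":[0,0,0]},{"hand":0,"travel":[0.04,0,0.6],"angular":[0,0,0]}]'
python3 -m creep '[{"hand":0,"travel":[0.02,0,0.2],"angular":[0,0,0]},{"hand":0,"travel":[0.02,0,0.4],"angular":[0,0,0]},{"hand":0,"travel":[0.02,0,0.6],"angular":[0,0,0]},{"hand":0,"travel":[0.02,0,0.6],"angular":[0,0,0]}]'
```

```text
clock: 12.35
eef_pos: [447.2, -188.0, 129.0]
tool_rot: [3.141, -0.001, -1.491]
force: [-0.8, -1.3, -3.9]
width: 19.0
clock: 12.75
eef_pos: [447.2, -188.0, 122.5]
tool_rot: [3.141, -0.0, -1.491]
force: [-0.9, -1.0, -5.3]
width: 18.9
```

```bash
python3 -m creep '[{"hand":0,"travel":[0.02,0.01,0.2],"angular":[0,0,0]},{"hand":0,"travel":[0.02,0.01,0.4],"angular":[0,0,0]},{"hand":0,"travel":[0.02,0.01,0.6],"angular":[0,0,0]},{"hand":0,"travel":[0.02,0.01,0.8],"angular":[0,0,0]},{"hand":0,"travel":[0.02,0.01,0.8],"angular":[0,0,0]}]'
python3 - <<'E'
from h import *
acc=0
for i in range(3): d=shot('side'); acc=acc+d['frame'][:,:,::-1].astype(float)/3
cv2.imwrite('pics/s6.png',cv2.resize(acc[124:184,301:361].astype(np.uint8),None,fx=10,fy=10,interpolation=2))
print(ctrl.read_state()['torque'])
E
```

```text
clock: 13.25
eef_pos: [447.2, -188.1, 114.1]
tool_rot: [3.141, -0.0, -1.491]
force: [0.3, 1.3, -2.2]
width: 18.8
[ 0.09877044 -0.18020787 -0.02527241]
```

View pics/s6.png

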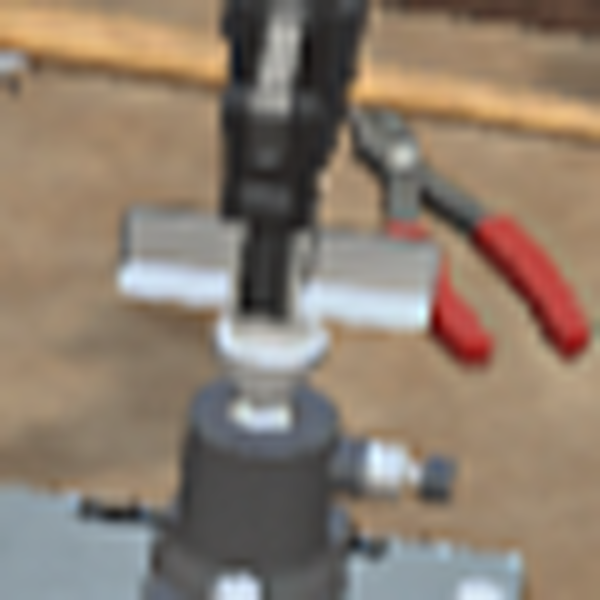

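The shank is in the bore up to the groove, and the plunger knob has moved out (at about (435,475)). About 18 mm remain.

```bash
python3 -m creep '[{"hand":0,"travel":[0,0,0.2],"angular":[0,0,0]},{"hand":0,"travel":[0,0,0.4],"angular":[0,0,0]},{"hand":0,"travel":[0,0,0.6],"angular":[0,0,0]},{"hand":0,"travel":[0,0,0.8],"angular":[0,0,0]},{"hand":0,"travel":[0,0,0.8],"angular":[0,0,0]}]'
python3 -m creep '[{"hand":0,"travel":[0,0,0.2],"angular":[0,0,0]},{"hand":0,"travel":[0,0,0.4],"angular":[0,0,0]},{"hand":0,"travel":[0,0,0.6],"angular":[0,0,0]},{"hand":0,"travel":[0,0,0.6],"angular":[0,0,0]}]'
```

```text
clock: 13.9
eef_pos: [447.2, -188.1, 105.7]
tool_rot: [3.141, -0.0, -1.491]
force: [0.1, 0.5, -2.6]
width: 18.8
clock: 14.3
eef_pos: [447.1, -188.0, 99.3]
tool_rot: [3.141, 0.0, -1.491]
force: [1.5, -0.3, -4.1]
width: 18.7
```

```bash
python3 -m creep '[{"hand":0,"travel":[0,0,0.15],"angular":[0,0,0]},{"hand":0,"travel":[0,0,0.25],"angular":[0,0,0]},{"hand":0,"travel":[0,0,0.3],"angular":[0,0,0]},{"hand":0,"travel":[0,0,0.3],"angular":[0,0,0]}]'
```

```text
clock: 14.7
eef_pos: [447.0, -188.1, 96.1]
tool_rot: [3.141, 0.0, -1.491]
force: [0.5, 0.7, -2.4]
width: 19.1
```

```bash
python3 -m creep '[{"hand":0,"travel":[0,0,0.1],"angular":[0,0,0]},{"hand":0,"travel":[0,0,0.15],"angular":[0,0,0]},{"hand":0,"travel":[0,0,0.15],"angular":[0,0,0]}]'; python3 -c "
from h import *
print(ctrl.read_state()['torque'])"
```

```text
clock: 15.0
eef_pos: [447.1, -188.1, 96.0]
tool_rot: [3.141, -0.0, -1.491]
force: [-2.9, 2.6, 13.9]
width: 18.8
[ 0.35821364  0.55113035 -0.00328253]
```

It has bottomed at the expected height, with firm seating contact. I'll ease off, release and retreat.

```bash
python3 -m creep '[{"hand":0,"travel":[0,0,0],"angular":[0,0,0]},{"hand":0.6,"travel":[0,0,0],"angular":[0,0,0]},{"hand":0.6,"travel":[0,0,0],"angular":[0,0,0]},{"hand":0.6,"travel":[0,0,0],"angular":[0,0,0]},{"hand":0.6,"travel":[0,0,0],"angular":[0,0,0]},{"hand":0.6,"travel":[0,0,0],"angular":[0,0,0]},{"hand":0.6,"travel":[0,0,-1],"angular":[0,0,0]},{"hand":0.6,"travel":[0,0,-3],"angular":[0,0,0]},{"hand":0.6,"travel":[0,0,-6],"angular":[0,0,0]},{"hand":0.6,"travel":[0,0,-10],"angular":[0,0,0]},{"hand":0.6,"travel":[0,0,-15],"angular":[0,0,0]},{"hand":0.6,"travel":[15,0,-20],"angular":[0,0,0]},{"hand":0.6,"travel":[25,0,-20],"angular":[0,0,0]},{"hand":0.6,"travel":[25,0,-20],"angular":[0,0,0]},{"hand":0.6,"travel":[25,0,-20],"angular":[0,0,0]},{"hand":0.6,"travel":[25,0,-20],"angular":[0,0,0]}]'
python3 - <<'E'
from h import *
d=shot('side'); a=cv2.resize(d['frame'][115:200,285:365,::-1],None,fx=7,fy=7,interpolation=2); spots('side',['t_dolly','mushroom_dolly','ball_dolly'])
t=shot('top'); b=cv2.resize(t['frame'][200:285,345:410,::-1],None,fx=3.6,fy=7,interpolation=2);b=cv2.resize(t['frame'][200:285,350:382+28,::-1],(240,340),interpolation=2)
b=cv2.copyMakeBorder(b,0,a.shape[0]-340,0,0,0); cv2.imwrite('pics/s7.png',np.hstack([a,b])); spots('top',['t_dolly','mushroom_dolly','ball_dolly'])
m=ctrl.regions_of('top','t_dolly')
for r in m[:1]:
    v,u=np.nonzero(r['region']); w=unproj(t,np.c_[u,v],122.)[:,:2]; q=w-w.mean(0); e=np.linalg.eigh(q.T@q)[1][:,1]; print('bar',w.mean(0).round(1),np.degrees(np.arctan2(e[1],e[0])),r['confidence'])
E
```

```text
clock: 16.6
eef_pos: [466.4, -433.6, 296.6]
tool_rot: [-3.141, -0.001, -1.491]
force: [1.1, -0.8, 0.7]
width: 51.0
side t_dolly [([444.1, -188.7, 80.7], 0.77)]
side mushroom_dolly [([583.9, 325.8, 59.5], 0.8)]
side ball_dolly [([506.6, 317.6, 62.3], 0.93)]
top t_dolly [([446.2, -187.7, 79.4], 0.66)]
top mushroom_dolly [([589.5, 328.8, 59.4], 0.54)]
top ball_dolly [([508.1, 321.7, 58.1], 0.55)]
bar [ 446.2 -183.5] -177.11354743568776 0.78
```

View pics/s7.png

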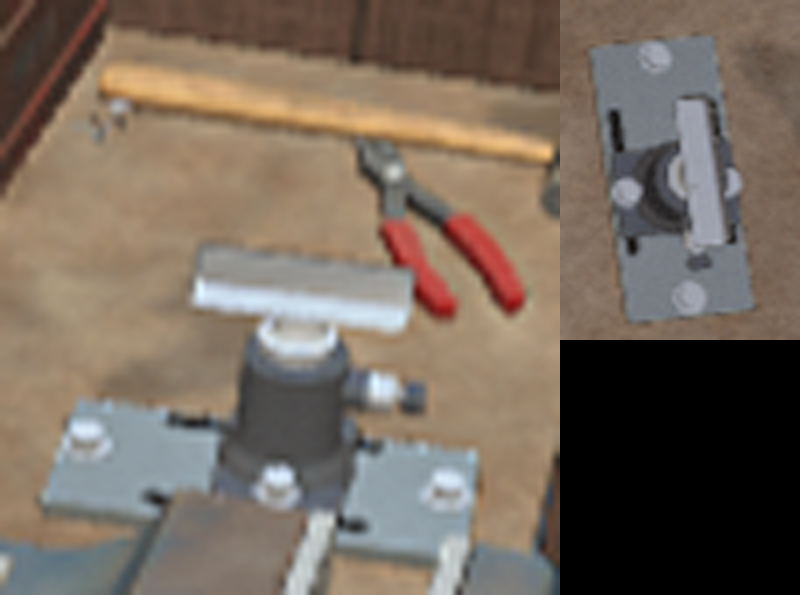

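The collar is down on the rim, the knob has sprung back in, and the bar lies along the foot plate. The other two dollies are still in the rack.

```bash
python3 -c "
from cell import ctrl
print(ctrl.finish_job())"
```

```text
the job is handed in; nothing more can be done
None
```

I took the T-dolly out of the rack and fitted it in the post's bore. I found the bore by eye, about 7 mm from mid-slot on the foot's -x side, and corrected by feel. I then let go and handed the job in at about 17 s.

**Seating:** the shank stopped with the tool at z = 96.0 mm, exactly the height expected for the collar on the rim. The last picture shows the collar on the rim and the plunger knob back at its nose-out position. I could not read the plunger joint directly.

**Push:** the final push onto the rim read 13.9 N at the tool. Adding the dolly's weight of about 5 N, the rim took roughly 19 N. That is over the 15 N you suggested but well under the 50 N limit.

**Bar angle:** by the gripper's yaw the bar lies within about 0.1° of my measured foot angle (4.6°). A rough fit from the top picture gave about 2.9°, so those two disagree by about 2°. In the pictures the bar looks parallel to the plate.

**Other dollies:** both cameras still find the mushroom and ball dollies standing in the rack, and the gripper is well clear.

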